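# Prime the filter head and start its vent plug

### The job

Ready the water filter: pull the primer's sprung lever all the way to its stop and let it spring back home. Then start the vent plug in the filter head by its bar: turn it backward (counter-clockwise from above) until you feel it drop at the start of the thread, then turn it forward (clockwise) one full turn from there. Finish holding the plug's bar firmly in the gripper, without letting go, and leave everything else on the bench undisturbed.

Things in the scene. Friction and masses are not known exactly. Their poses are not given: they have to be found in the camera images.
- primer: Hand primer pump, fixed to the bench: grey casting on a steel foot 140 x 90 mm (x, y), 60 mm high, with two cheeks up to 91 mm that carry the lever. Origin under its centre; its z is up and the lever swings in its x-z plane.
- lever (a joint): Angle of the primer's sprung lever, rad. 0: home, leaning 0.45 rad (26 deg) from upright towards the primer's +x; grows as it is pulled towards the primer's -x, and stops at 0.9 (leaning 0.45 rad towards -x). The spring needs about 2 N at the knob to start and 6 N at the stop, and brings it home by itself.
- lever_pivot (a point): Pivot of the lever, on the primer's axis, 77 mm above the bench.
- lever_knob (a point): Centre of the black ball knob (30 mm diameter) on the end of the lever, 115 mm from the pivot; the lever's steel rod is 12 mm thick.
- filter_head: Filter head, fixed to the bench: black round body 96 mm wide on a steel foot 130 x 100 mm (x, y), with pipe stubs reaching 74 mm out along y and, on top, an upright aluminium threaded boss of 69 mm diameter whose rim is 85 mm above the bench. Origin under its centre, below the boss's axis; z is up.
- plug: Steel vent plug standing in the boss, about 0.3 kg, captive (it cannot be lifted out). Origin on the boss's axis, 12 mm below the underside of its round flange (54 mm diameter, 8 mm thick); z is up, x runs along the bar. On the flange stands the bar to turn it by: 64 mm long (x), 14 mm thick (y), 32 mm high, from 20 to 52 mm above the origin.
- plug_bar (a point): Centre of the plug's bar, on the axis, 36 mm above the plug's origin; its x axis runs along the bar. About 0.12 m above the bench.
- plug_turn (a joint): How far the plug is turned, rad; grows forward (clockwise from above), falls backward. Its zero is arbitrary, and it counts on over several turns. Coarse right-hand thread, one start. At the beginning the plug rests on top of the thread, not engaged; turned backward it climbs and, somewhere between 0.8 and 2.4 rad back, drops by almost 8 mm at the thread's start. It turns easily (under 0.05 N m) and stays where it is left.
- plug_height (a joint): Height of the plug, m (its origin above the boss's rim). Between 0.005 and 0.008 while it rests on top of the thread, close to 0 right after the drop; then falls 8 mm for each turn forward. The plug sinks by its own weight and a light hidden spring (about 7 N together): a firm pinch holds it up, so let it sit loosely between the fingers (1 to 2 mm of play each side) while turning. Once in the thread it has about 1 mm of play upward.
- vial: Bystander: clear vial, 34 mm wide, 60 mm high.
- sample_jar: Bystander: white jar, 64 mm wide, 85 mm high.
- strap_wrench: Bystander: steel wrench lying flat.
- beaker: Bystander: clear open beaker, 72 mm wide, 90 mm high.
- filter_capsule: Bystander: white filter capsule, 66 mm wide, 75 mm high.
- grease_pot: Bystander: grey pot with black cap, 52 mm wide, 40 mm high.
There are look-alikes about, which are no part of the job. Leave any yellow look-alike of the primer alone.

How it is judged (in metres and radians):
On the way, in this order (a step that is already met when the one before it is completed fails the run):
1. the primer lever is pulled to its stop (value of joint lever above 0.84 rad), for 0.05 s.
2. the primer lever has returned home (value of joint lever below 0.06 rad), for 0.1 s.
3. the plug, turned backward, has dropped at the start of the thread (value of joint plug_turn below 0.5 rad and value of joint plug_height below 0.003 m), for 0.1 s.
4. the plug is turned one turn forward from the drop, into the thread (value of joint plug_turn above 6.0332 rad and value of joint plug_height below -0.0045 m), for 0.1 s.
At the end, for the whole second after the job is handed in: The plug is in its thread, one turn (within about 40 degrees) forward of the place where it dropped, at least 4.5 mm down, still, and held in the fingers with more than 3 N; the lever is home (value of joint plug_turn between 5.9832 and 7.3832 rad and value of joint plug_height below -0.0045 m and contact force between the fingers and plug above 3 N and velocity of joint plug_turn between -0.5 and 0.5 rad/s and value of joint lever below 0.06 rad); the arm keeps its last pose, push and grip.
It fails at once if a bystander is pushed more than 25 mm or knocked over (distance of any of vial, sample_jar, strap_wrench, beaker, filter_capsule, grease_pot from where it was at the start of the episode above 0.025 m or angle between any of vial, sample_jar, strap_wrench, beaker, filter_capsule, grease_pot's own z axis and vertical above 0.5 rad).
It also fails if it takes over 72 s, if anything falls off the work surface, if the arm or the gripper's body presses on something with over 40 N, if the wrist force passes 120 N, or if a joint passes its speed limit or range.

### The arm

A 6-joint arm with a two-finger parallel gripper is mounted at the origin on the work surface. World frame = base frame: x ahead of the robot, y to its left, z up, the work surface at z = 0. Lengths are in mm, angles in rad, forces in N, time in s.
With the tool pointing down it reaches from about 250 to 725 mm from the base axis. Payload 9.7 kg.
Tool frame: the origin (TCP) lies at the very end of the fingers, on their centre line; the grasp point (between the pads) lies 19 mm behind it; z points along the fingers, y is the line along which they close (so a half turn about z gives the same grasp; the last joint's range is limited). The gripper opens to 85 mm and grips with 20 to 120 N. Pads are 22 mm wide; open, the fingers measure 114 mm over their backs; the gripper's body (76 mm by 85 mm) begins 54 mm behind the grasp point. The pads swing forward as they close: fully open they stand 13 mm farther back than shut.
Start: joints at [1.123, 0.087, 0.176, 1.66, 0, 1.571], TCP at [238.138, 495.769, 231.284] pointing down, gripper open.
Joint ranges: [-3.13, 3.13], [-0.85, 1.81], [-1.15, 1.24], [-2.2, 2.28], [-1.44, 1.52], [-3.14, 3.14]. Speed limits (rad/s): [2.22, 2.22, 2.57, 3.14, 3.14, 3.14].

### API

Orientations are given as a 3x3 rotation matrix whose columns are the frame's x, y, z axes.
In Python, from station import read_state, eyes, finish_job gives the robot as it stands. The module is installed in compiled form; this text tells all that it offers.
- The arm moves only by the tool send_rows, never from a script. Its argument "steps" is one flat list of numbers, 7 for each row, row after row: the turn, a rotation vector about the tool's x, y, z in degrees, then the shift along the tool's x, y, z in m, then the gripper command: -1 is shut, 1 is fully open, values between are in proportion. In form: [ax, ay, az, dx, dy, dz, jaw, ax, ay, az, dx, dy, dz, jaw, ...]. A call has 1 to 12 rows; each row shifts and turns the commanded pose from where the row before left it, along the tool's axes as they then stand; what a row does not reach is not made up. A row lasts 1/10 s, in which the tool goes at most 50 mm and 8.59 degrees, less where a joint would pass 70% of its speed; a pose out of reach is approached as far as the arm can. A call with a gripper value outside its range is refused whole. The fingers move at their own pace and stop on an object; the grip force is fixed at half the most. Time passes only in rows, so rows that do not move let the fingers close. It gives the time, the measured TCP pose, the force, the opening and the grip force at its end, in the units of the state.
- read_state(): the state, without advancing time (a new reading comes with each control period).
- eyes.read_camera(name): name is "side" or "top" or "wrist"; returns the picture (420x560x3 uint8, blue, green, red); there is no depth.
- eyes.get_calibration(name): a dict with "vertical_fov" (degrees; the focal length in pixels is half the picture's height over the tangent of half this angle, whatever the lens; pixels are square), "cx", "cy" (the principal point, pixels), "k1" (the pictures are not rectified: a ray, as slopes to the right and down, at radius r is drawn at 1 + k1 r^2 times it, then the intrinsics apply), "R" (3x3) and "t" (3): a world point X has camera coordinates R X + t. Camera axes: x right, y down, z forward; pixel columns grow to the right and rows downward; lengths in mm; the calibration is good to about 2 mm. A picture is of the moment at which its call begins: read the wrist's pose just before it. get_calibration takes no time and is no camera call; for the wrist camera it gives the pose at the moment of the call.
- finish_job(): hands the job in; it is judged then, once.
The state is a dict: "clock": time; "qpos": joint angles; "qd": joint speeds; "joint_efforts": joint torques, N m; "tcp_pos": TCP position; "tool_rot": TCP orientation; "force": force on the tool from outside, world axes, zero at the start; "torque": the same for the moment, N m; "width": finger opening in mm; "finger_force": force on a finger pad.
Only numpy, scipy, OpenCV 4.12 (cv2) and the standard library are available. Lean on these libraries where they do the work, as an engineer would, in place of code of your own. Each camera call takes 0.05 s, during which the arm holds its last target. There are 200 camera calls.

## Working session

There is one attempt and no reset: what is moved stays moved. The work goes in short steps, Python scripts to look and compute and a tool call to move; the robot and the scene stay as the last step left them, time stands still between calls to the robot, and variables do not carry over. Pictures are saved under pics/ and viewed, at most 10 in all, crops included, and the job is handed in when it is done.

Besides the shell and the picture viewer there is one more tool, called after "Emit:" as name(argument=value, ...), one argument or row to a line, values as JSON. send_rows: Moves the arm, as the interface text tells. Its arguments: {"type":"object","properties":{"steps":{"type":"array"}},"required":["steps"]}

```bash
mkdir -p pics && cat > h.py <<'E'
import numpy as np, cv2
from station import read_state, eyes, finish_job
def ray(name,u,v,c=None):
    c=c or eyes.get_calibration(name)
    f=210/np.tan(np.radians(c["vertical_fov"])/2)
    K=np.array([[f,0,c["cx"]],[0,f,c["cy"]],[0,0,1]])
    d=cv2.undistortPoints(np.array([[[u,v]]],float),K,np.array([c["k1"],0,0,0,0.]))[0,0]
    R=np.array(c["R"]);t=np.array(c["t"])
    return -R.T@t, R.T@np.array([d[0],d[1],1])
def plane(name,u,v,z,c=None):
    o,d=ray(name,u,v,c); return o+d*(z-o[2])/d[2]
def cross(a,b):
    (o1,d1),(o2,d2)=a,b
    s=np.linalg.lstsq(np.c_[d1,-d2],o2-o1,rcond=None)[0]
    p,q=o1+s[0]*d1,o2+s[1]*d2
    return (p+q)/2,np.linalg.norm(p-q)
E
python3 - <<'E'
from h import *
for n in("top","side"):
    cv2.imwrite(f"pics/{n}0.png",cv2.resize(eyes.read_camera(n),(784,588),interpolation=cv2.INTER_CUBIC))
    c=eyes.get_calibration(n);print(n,c)
s=read_state();print(s["tool_rot"],s["width"],s["clock"])
E
```

```text
top {'vertical_fov': 49.59950882612662, 'cx': 276.25202599380333, 'cy': 215.11939104020715, 'k1': -0.0795241209144393, 'R': array([[-0.08355012, -0.99649927, -0.00292903],
       [-0.97473381,  0.08233555, -0.20764118],
       [ 0.20715545, -0.01449342, -0.97820067]]), 't': array([  26.40310131,  599.74751694, 1058.96550539])}
side {'vertical_fov': 46.32608163887943, 'cx': 283.64300578259343, 'cy': 200.41197269896952, 'k1': -0.0794404526913453, 'R': array([[ 0.76615221, -0.64265749,  0.00146325],
       [-0.39799819, -0.47626379, -0.78407285],
       [ 0.50458718,  0.60013678, -0.62066708]]), 't': array([-447.03544665,  314.48578855,  940.55659535])}
[[-9.01393997e-01  4.32999518e-01 -5.27940006e-04]
 [ 4.32999840e-01  9.01393294e-01 -1.12573802e-03]
 [-1.15624388e-05 -1.24333143e-03 -9.99999227e-01]] 85.20431529338872 0.1
```

View pics/top0.png

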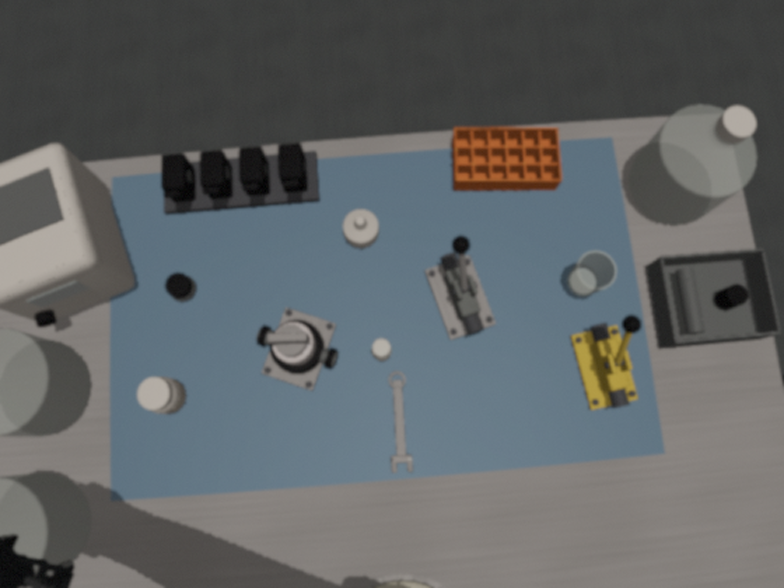

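View pics/side0.png

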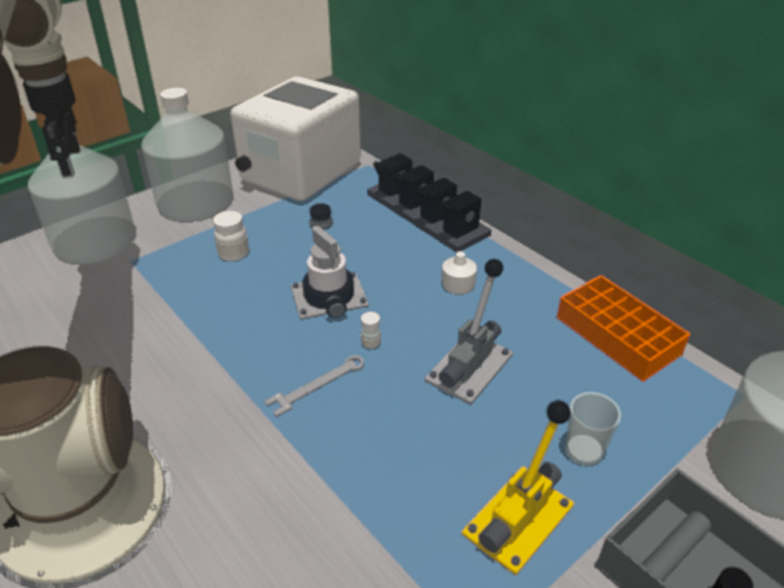

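The top view (784x588) shows the grey primer at (461,295) with its knob at (461,244). The filter head is at (298,348) with its bar around (290,340), and the yellow look-alike is at (605,365). In the side view the grey knob is at (494,268), the bar at (326,245) and the primer foot around (469,360). Next I measure these.

```bash
python3 - <<'E'
from h import *
T=eyes.read_camera("top");S=eyes.read_camera("side")
k=1/1.4
def blob(im,x,y,r,lo=0,hi=60):
    x,y,r=int(x*k),int(y*k),int(r)
    g=im[y-r:y+r,x-r:x+r].max(2); m=((g>=lo)&(g<=hi)).astype(np.uint8)
    n,l,s,c=cv2.connectedComponentsWithStats(m)
    return [(c[i]+[x-r,y-r],s[i,4]) for i in range(1,n) if s[i,4]>15]
a=blob(T,461,243,9,0,50);b=blob(S,494,268,9,0,50);print(a,b)
A=max(a,key=lambda q:q[1])[0];B=max(b,key=lambda q:q[1])[0]
print("knob",cross(ray("top",*A),ray("side",*B)))
# foot corners primer in top (scaled px)
def feet(im,n,x,y,w):
    pass
for nm,pts,z in [("primer foot",[(427,270),(469,254),(494,322),(453,338)],8),("head foot",[(287,308),(336,325),(309,388),(264,373)],8)]:
    P=np.array([plane("top",u*k,v*k,z)[:2] for u,v in pts]);print(nm,P.round(),P.mean(0).round(), np.linalg.norm(np.diff(P,axis=0),axis=1).round())
for nm,u,v,z in [("vial",381,349,50),("beaker",588,275,40),("caps",360,228,60),("grease",180,287,40),("jar",155,393,85),("wrA",397,380,5),("wrB",402,465,5),("yk",631,324,180)]:
    print(nm,plane("top",u*k,v*k,z).round())
# crops
cv2.imwrite("pics/c.png",np.hstack([cv2.resize(T[205:285,175:250],(400,427),interpolation=cv2.INTER_CUBIC),cv2.resize(S[155:235,200:275],(400,427),interpolation=cv2.INTER_CUBIC)]))
E
```

```text
[(array([328.65306122, 174.63265306]), np.int32(98))] [(array([352.25242718, 191.06796117]), np.int32(103))]
knob (array([ 656.44421342, -146.7049371 ,  183.25338842]), np.float64(1.3362579512758066))
primer foot [[ 665. -105.]
 [ 689. -187.]
 [ 556. -218.]
 [ 533. -140.]] [ 610. -162.] [ 85. 137.  82.]
head foot [[614. 160.]
 [575.  72.]
 [464. 128.]
 [497. 209.]] [537. 142.] [ 97. 125.  87.]
vial [518.  -7.  50.]
beaker [ 622. -395.   40.]
caps [740.  13.  60.]
grease [663. 350.  40.]
jar [469. 382.  85.]
wrA [465. -31.   5.]
wrB [315. -27.   5.]
yk [ 506. -404.  180.]
```

View pics/c.png

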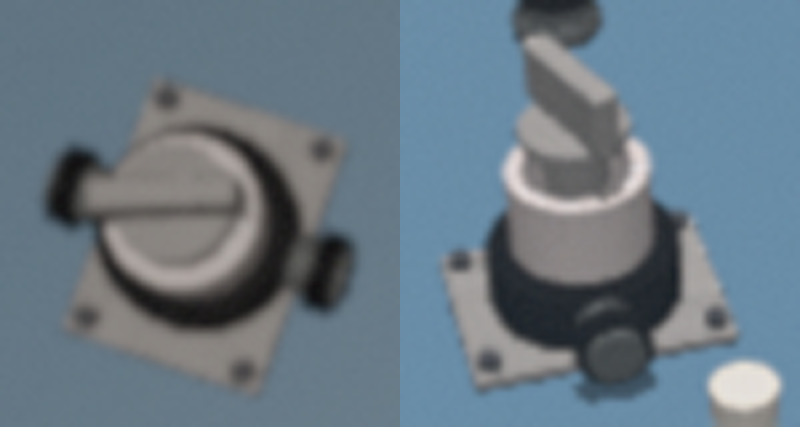

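The crop shows the bar's top face in the top view from (78,193) to (239,193), about 30 wide. In the side view its ends are near (535,40) and (607,99).

```bash
python3 - <<'E'
from h import *
s=75/400
t=lambda x,y:(175+x*s-.4,205+y*s-.4)
d=lambda x,y:(200+(x-400)*s-.4,155+y*s-.4)
L=[t(78,193),t(239,193)];R=[d(535,40),d(607,99)]
for a,b in zip(L,R): print(plane("top",*a,143.5).round(1),plane("side",*b,143.5).round(1),[np.round(q,1) for q in cross(ray("top",*a),ray("side",*b))])
a=(np.array(plane("top",*L[0],143.5))+plane("side",*R[0],143.5))/2
b=(np.array(plane("top",*L[1],143.5))+plane("side",*R[1],143.5))/2
print((a+b)/2,np.linalg.norm(a-b),np.degrees(np.arctan2(*(a-b)[1::-1])))
# boss rim circle z=85 in both
print(plane("top",*t(182,213),85),plane("side",*d(577,178),85))
print(read_state()["tcp_pos"])
print(eyes.get_calibration("wrist"))
E
```

```text
[540.1 178.9 143.5] [538.5 175.8 143.5] [array([540.6, 179.4, 140.7]), np.float64(0.1)]
[534.4 110.4 143.5] [536.2 114.9 143.5] [array([533.5, 110.2, 147.4]), np.float64(0.7)]
[537.3000362  145.02503475 143.5       ] 64.80244997307851 86.50063718584441
[537.09145536 143.32889049  85.        ] [533.36716589 140.77059948  85.        ]
[238.07921243 495.65777574 230.85842351]
{'vertical_fov': 68.50747785339918, 'cx': 280.86513065728604, 'cy': 211.75249527258055, 'k1': 0.02386723692527588, 'R': array([[ 0.43271021,  0.90153234, -0.00114246],
       [ 0.86141964, -0.41308278,  0.29549759],
       [ 0.2659287 , -0.12884896, -0.9553428 ]]), 't': array([-550.56390383,  -39.61350182,  379.71391711])}
```

Measured: knob (656,-147,183), plug axis (537,143.5), and the bar at about 86.5°. These agree with the foot centres and the stated heights. I'll cage the knob between half-open fingers.

Emit:
send_rows(
  steps=[0,0,0,-0.033,-0.02,0,0.41,0,0,0,-0.033,-0.02,0,0.41,0,0,0,-0.033,-0.02,0,0.41,0,0,0,-0.033,-0.02,0,0.41,0,0,0,-0.033,-0.02,0,0.41,0,0,0,-0.033,-0.02,0,0.41,0,0,0,-0.033,-0.02,0,0.41,0,0,0,-0.033,-0.02,0,0.41,0,0,0,-0.033,-0.02,0,0.41,0,0,0,-0.033,-0.02,0,0.41],
)

```text
clock: 1.2
tcp_pos: [449.6, 171.1, 231.3]
tool_rot: [[-0.901, 0.433, 0.0], [0.433, 0.901, 0.0], [-0.0, 0.0, -1.0]]
force: [0.9, 0.7, 0.8]
width: 60.1
finger_force: 0.0
```

Emit:
send_rows(
  steps=[0,0,0,-0.0325,-0.02,0,0.41,0,0,0,-0.0325,-0.02,0,0.41,0,0,0,-0.0325,-0.02,0,0.41,0,0,0,-0.0325,-0.02,0,0.41,0,0,0,-0.0325,-0.02,0,0.41,0,0,0,-0.0325,-0.02,0,0.41,0,0,0,-0.0325,-0.02,0,0.41,0,0,0,-0.0325,-0.02,0,0.41,0,0,0,-0.0325,-0.02,0,0.41,0,0,0,-0.0325,-0.018,0,0.41],
)

```text
clock: 2.2
tcp_pos: [656.8, -148.2, 231.0]
tool_rot: [[-0.901, 0.433, -0.0], [0.433, 0.901, 0.0], [0.0, -0.0, -1.0]]
force: [0.8, -0.3, 0.2]
width: 59.8
finger_force: 0.0
```

Emit:
send_rows(
  steps=[0,0,8.4,0,0,0,0.41,0,0,8.4,0,0,0,0.41,0,0,8.4,0,0,0,0.41,0,0,8.4,0,0,0,0.41,0,0,8.4,0,0,0,0.41,0,0,8.4,0,0,0,0.41,0,0,0,0,0,0,0.41,0,0,0,0,0,0,0.41],
)

```text
clock: 3.0
tcp_pos: [656.2, -146.6, 231.0]
tool_rot: [[-0.245, 0.969, -0.0], [0.969, 0.245, 0.0], [0.0, -0.0, -1.0]]
force: [-0.0, -0.2, -0.7]
width: 60.3
finger_force: 0.0
```

Emit:
send_rows(
  steps=[0,0,0,0,0,0.015,0.41,0,0,0,0,0,0.015,0.41,0,0,0,0,0,0.015,0.41,0,0,0,0,0,0.016,0.41,0,0,0,0,0,0,0.41],
)

```text
clock: 3.5
tcp_pos: [655.3, -146.4, 167.8]
tool_rot: [[-0.244, 0.97, -0.004], [0.97, 0.244, 0.001], [0.002, -0.003, -1.0]]
force: [-0.0, -0.1, 0.0]
width: 60.3
finger_force: 0.0
```

Emit:
send_rows(
  steps=[0,0,0,0,-0.015,0,0.41,0,0,0,0,-0.015,0,0.41,0,0,0,0,-0.015,0,0.41,0,0,0,0,-0.015,0,0.41,0,0,0,0,0,0,0.41],
)

```text
clock: 4.0
tcp_pos: [598.0, -161.4, 172.4]
tool_rot: [[-0.242, 0.97, 0.003], [0.97, 0.242, -0.0], [-0.001, 0.003, -1.0]]
force: [4.5, 1.0, 3.5]
width: 60.2
finger_force: 1.9
```

Emit:
send_rows(
  steps=[0,0,0,0,-0.012,0,0.41,0,0,0,0,-0.012,0,0.41,0,0,0,0,-0.012,0,0.41,0,0,0,0,-0.012,0,0.41,0,0,0,0,-0.004,0,0.41,0,0,0,0,0,0,0.41],
)

```text
clock: 4.6
tcp_pos: [547.1, -173.5, 169.9]
tool_rot: [[-0.241, 0.97, -0.0], [0.97, 0.241, 0.001], [0.001, -0.0, -1.0]]
force: [5.4, 2.0, -2.4]
width: 59.7
finger_force: 3.0
```

```bash
python3 - <<'E'
from h import *
s=read_state();print(s["tcp_pos"],s["force"],s["finger_force"])
E
```

```text
[ 547.07151039 -173.53783147  169.90802572] [ 5.42593838  1.96211702 -2.41441012] 2.958594113588333
```

Emit:
send_rows(
  steps=[0,0,0,0,-0.003,0,0.41,0,0,0,0,-0.003,0,0.41,0,0,0,0,0,0,0.41],
)

```text
clock: 4.9
tcp_pos: [543.6, -174.4, 169.5]
tool_rot: [[-0.242, 0.97, 0.003], [0.97, 0.242, 0.002], [0.001, 0.004, -1.0]]
force: [17.3, 3.9, -9.2]
width: 60.4
finger_force: 9.0
```

The force rose to 17 N, so the lever is at its stop. Hold briefly, then return.

Emit:
send_rows(
  steps=[0,0,0,0,0,0,0.41,0,0,0,0,0.016,0,0.41,0,0,0,0,0.016,0,0.41,0,0,0,0,0.016,0,0.41,0,0,0,0,0.016,0,0.41,0,0,0,0,0.016,0,0.41,0,0,0,0,0.016,0,0.41,0,0,0,0,0.016,0,0.41,0,0,0,0,0.006,0,0.41,0,0,0,0,0,0,0.41,0,0,0,0,0,0,0.41],
)

```text
clock: 6.0
tcp_pos: [655.5, -146.8, 170.1]
tool_rot: [[-0.241, 0.971, -0.001], [0.971, 0.241, -0.0], [0.0, -0.001, -1.0]]
force: [0.3, 0.1, 0.6]
width: 60.3
finger_force: 0.0
```

Emit:
send_rows(
  steps=[0,0,0,0,0,-0.02,0.41,0,0,0,0,0,-0.02,0.41,0,0,0,0,0,-0.02,0.41,0,0,0,0,0,0,0.41],
)

```text
clock: 6.4
tcp_pos: [656.2, -147.1, 233.9]
tool_rot: [[-0.241, 0.971, 0.004], [0.971, 0.241, -0.001], [-0.002, 0.004, -1.0]]
force: [0.5, -0.2, 0.0]
width: 60.1
finger_force: 0.0
```

```bash
python3 - <<'E'
from h import *
s=read_state();print(s["tcp_pos"],s["tool_rot"],s["force"],s["qpos"])
R=s["tool_rot"];d=np.array([537,143.5,s["tcp_pos"][2]])-s["tcp_pos"];print("tool shift",R.T@d)
im=eyes.read_camera("side");cv2.imwrite("pics/s2.png",im)
c=(im[175:210,335:370].max(2)<50).astype(np.uint8);m=cv2.moments(c);print(m["m10"]/m["m00"]+335,m["m01"]/m["m00"]+175,m["m00"])
E
```

```text
[ 656.20921926 -147.10028626  233.86080314] [[-0.24057538  0.97062081  0.00432833]
 [ 0.97062807  0.24058229 -0.00114761]
 [-0.00215522  0.00392512 -0.99998997]] [ 0.51377834 -0.22628158  0.03738292] [-2.20447723e-01  4.00219996e-01  5.56196748e-01  1.72229853e+00
 -1.73377226e-04  1.10738482e+00]
tool shift [310.74359669 -45.79366598  -0.84947363]
352.0388349514563 190.3009708737864 103.0
```

The lever is back home. Moving above the plug.

Emit:
send_rows(
  steps=[0,0,0,0.039,-0.006,0,0.41,0,0,0,0.039,-0.006,0,0.41,0,0,0,0.039,-0.006,0,0.41,0,0,0,0.039,-0.006,0,0.41,0,0,0,0.039,-0.006,0,0.41,0,0,0,0.039,-0.006,0,0.41,0,0,0,0.039,-0.005,0,0.41,0,0,0,0.038,-0.005,0,0.41,0,0,8.5,0,0,0,0.41,0,0,8.5,0,0,0,0.41,0,0,0,0,0,0,0.41,0,0,0,0,0,0,0.41],
)

```text
clock: 7.65
tcp_pos: [536.2, 143.8, 229.5]
tool_rot: [[0.049, 0.999, -0.001], [0.999, -0.049, -0.0], [-0.0, -0.001, -1.0]]
force: [-0.1, -0.6, 0.3]
width: 60.2
finger_force: 0.0
```

```bash
python3 - <<'E'
from h import *
c=eyes.get_calibration("wrist");im=eyes.read_camera("wrist");cv2.imwrite("pics/w1.png",im)
import pickle;pickle.dump(c,open("w1.pkl","wb"));s=read_state();print(s["tcp_pos"],s["tool_rot"],-np.array(c["R"]).T@c["t"])
E
```

```text
[536.37987455 143.76598618 229.6915438 ] [[ 4.96731620e-02  9.98765247e-01 -7.47706387e-04]
 [ 9.98765487e-01 -4.96733577e-02 -2.45440636e-04]
 [-2.82278665e-04 -7.34591521e-04 -9.99999690e-01]] [541.38638947 219.73189826 372.44524818]
```

View pics/w1.png

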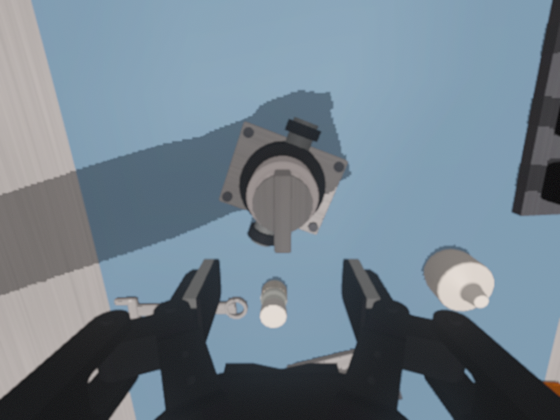

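The wrist view shows the bar's top face from about (282.5,170) to (282.5,252), roughly 16 px wide, with the fingers on either side near columns 205 and 355.

```bash
python3 - <<'E'
from h import *
import pickle;c=pickle.load(open("w1.pkl","rb"))
im=cv2.imread("pics/w1.png")
g=cv2.cvtColor(im,cv2.COLOR_BGR2GRAY)
for v in (180,200,220,240): print(v,g[v,266:300])
print(g[160:185:1,282],g[240:260,282])
a=plane("wrist",282,170,143.5,c);b=plane("wrist",282.5,252,143.5,c);print(a,b,(a+b)/2,np.linalg.norm(a-b),np.degrees(np.arctan2(*(a-b)[1::-1])))
E
```

```text
180 [110 113 115 117 116 115 113 109 108 111 114 114 115 115 115 115 117 118
 117 118 117 118 118 115 113 112 113 117 116 114 114 113 111 107]
200 [114 115 115 116 115 115 113 108 106 112 114 115 114 116 116 117 117 119
 118 119 118 118 119 117 115 113 115 115 116 115 115 116 115 115]
220 [115 116 115 116 116 116 114 109 109 112 115 116 116 117 118 119 119 120
 120 119 120 119 119 116 113 113 115 116 116 116 116 117 116 115]
240 [ 52  52  51  50  51  50  50  69  94 111 116 117 118 118 119 119 120 121
 120 120 120 120 119 116 122 141 152 155 155 155 155 155 155 155]
[125 134 143 147 148 150 148 148 141 123 104  97  97  95  96 100 109 115
 116 117 117 117 117 116 117] [120 121 120 120 121 121 120 121 121 121 120 119 125 142 152 155 154 154
 154 153]
[540.06815911 181.3387434  143.5       ] [537.28276851 114.67817115 143.5       ] [538.67546381 148.00845728 143.5       ] 66.7187401963324 87.60730612815279
```

Emit:
send_rows(
  steps=[0,0,0,0.001,0.0015,0.02,0.41,0,0,0,0,0,0.02,0.41,0,0,0,0,0,0.02,0.41,0,0,0,0,0,0.02,0.41,0,0,0,0,0,0.02,0.41,0,0,0,0,0,0.0125,0.41,0,0,0,0,0,0,-0.2,0,0,0,0,0,0,-0.5,0,0,0,0,0,0,-0.6,0,0,0,0,0,0,-0.6,0,0,0,0,0,0,-0.6],
)

```text
clock: 8.8
tcp_pos: [538.5, 145.2, 118.5]
tool_rot: [[0.053, 0.999, 0.001], [0.999, -0.053, 0.0], [0.0, 0.001, -1.0]]
force: [-0.3, -0.6, -0.2]
width: 16.8
finger_force: 0.0
```

```bash
cat > wv.py <<'E'
from h import *
import sys
s=read_state();im=eyes.read_camera("wrist");cv2.imwrite(f"pics/{sys.argv[1]}.png",im)
R=s["tool_rot"];print("tcp",s["tcp_pos"].round(1) if hasattr(s["tcp_pos"],"round") else s["tcp_pos"],"yang",np.degrees(np.arctan2(R[1][1],R[0][1])),"q6",s["qpos"][5],s["width"],s["force"],s["torque"])
if len(sys.argv)>2:
    a=cv2.cvtColor(cv2.imread(f"pics/{sys.argv[2]}.png"),cv2.COLOR_BGR2GRAY);b=cv2.cvtColor(im,cv2.COLOR_BGR2GRAY)
    x,y,w,h=250,195,64,60
    r=cv2.matchTemplate(b,a[y:y+h,x:x+w],cv2.TM_CCOEFF_NORMED);_,m,_,l=cv2.minMaxLoc(r);print("shift",l[0]-x,l[1]-y,m)
E
python3 wv.py w2
```

```text
tcp [538.5 145.2 118.5] yang -3.044568656404824 q6 1.887266780204813 16.815532025602977 [-0.33352533 -0.58414272 -0.2183605 ] [ 0.03612907 -0.03052913  0.02811553]
```

View pics/w2.png

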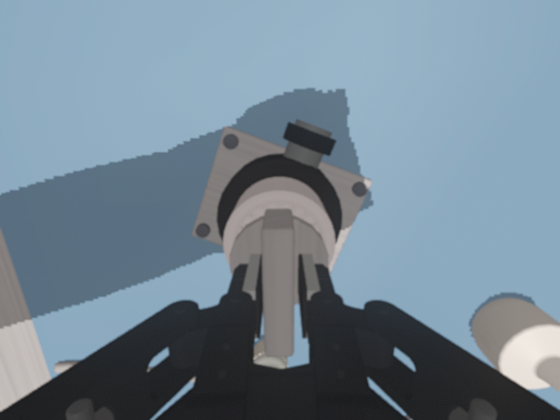

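The bar sits centrally between the pads: its near end is at (277,210-228) and it runs to (277,355). Now turning backward in steps, watching the bar's end in the wrist view.

Emit:
send_rows(
  steps=[0,0,-8.5,0,0,0,-0.6,0,0,-8.5,0,0,0,-0.6,0,0,-8.5,0,0,0,-0.6,0,0,0,0,0,0,-0.6],
)

```text
clock: 9.25
tcp_pos: [538.0, 145.2, 118.0]
tool_rot: [[-0.385, 0.923, -0.0], [0.923, 0.385, 0.0], [0.0, -0.0, -1.0]]
force: [-0.9, 0.1, 0.9]
width: 17.6
finger_force: 0.3
```

```bash
python3 wv.py b1 w2
```

```text
tcp [538.  145.2 118. ] yang 22.651399121297647 q6 1.439060269775814 17.574090608899873 [-0.9269815   0.07414822  0.87172422] [-0.02030976  0.0983183   0.01074355]
shift 3 0 0.9511309862136841
```

Emit:
send_rows(
  steps=[0,0,-8.5,0,0,0,-0.6,0,0,-8.5,0,0,0,-0.6,0,0,-8.5,0,0,0,-0.6,0,0,0,0,0,0,-0.6],
)

```text
clock: 9.7
tcp_pos: [538.2, 145.0, 117.9]
tool_rot: [[-0.742, 0.67, 0.0], [0.67, 0.742, -0.0], [-0.0, -0.0, -1.0]]
force: [-0.2, -1.1, -0.1]
width: 17.3
finger_force: 0.0
```

```bash
python3 wv.py b2 b1
```

```text
tcp [538.2 145.  117.9] yang 47.926472359240506 q6 0.9975657736127561 17.270638381500753 [-0.16745382 -1.0625644  -0.11268704] [-0.00169357 -0.02368813  0.00916207]
shift -1 -2 0.9755279421806335
```

Emit:
send_rows(
  steps=[0,0,-8.5,0,0,0,-0.6,0,0,-8.5,0,0,0,-0.6,0,0,0,0,0,0,-0.6],
)

```text
clock: 10.05
tcp_pos: [538.2, 144.9, 117.8]
tool_rot: [[-0.905, 0.425, -0.0], [0.425, 0.905, -0.0], [-0.0, -0.0, -1.0]]
force: [-0.0, 0.2, 0.5]
width: 17.1
finger_force: 0.1
```

```bash
python3 wv.py b3 b1
```

```text
tcp [538.2 144.9 117.8] yang 64.84060775077394 q6 0.7022440871000959 17.148286254378053 [-0.02065912  0.18699652  0.51346426] [-0.0193438   0.01560286 -0.02332502]
shift 1 -5 0.9527665376663208
```

```bash
python3 - <<'E'
import cv2,numpy as np
cv2.imwrite("pics/cmp.png",np.hstack([cv2.resize(cv2.imread(f"pics/{n}.png")[180:370,225:335],(260,450),interpolation=cv2.INTER_CUBIC) for n in("b1","b2","b3")]))
E
```

```text
(no output)
```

View pics/cmp.png

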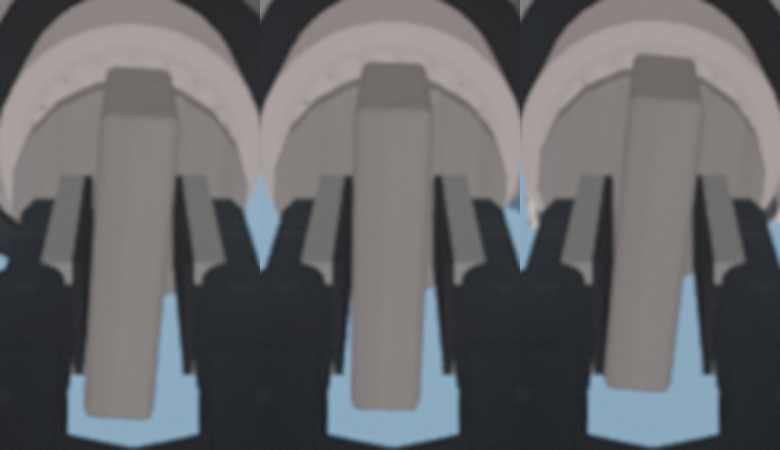

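b3 (right) shows the bar smaller and shifted up by 6 px at the near end and 12 px at the far end. That suggests the drop, and b2 may be part-way. A bit further back will confirm.

Emit:
send_rows(
  steps=[0,0,-8.5,0,0,0,-0.6,0,0,-8.5,0,0,0,-0.6,0,0,0,0,0,0,-0.6],
)

```text
clock: 10.4
tcp_pos: [538.4, 145.0, 117.9]
tool_rot: [[-0.99, 0.143, 0.001], [0.143, 0.99, -0.0], [-0.001, 0.0, -1.0]]
force: [-0.0, 0.2, 0.1]
width: 16.7
finger_force: 0.0
```

```bash
python3 wv.py b4 b3
```

```text
tcp [538.4 145.  117.9] yang 81.75433832307746 q6 0.4070929580519647 16.738832484387977 [-0.02562824  0.20161147  0.14911057] [0.01970283 0.05488846 0.02255529]
shift 0 0 0.9940668344497681
```

```bash
python3 - <<'E'
import cv2,numpy as np
S=None
cv2.imwrite("pics/cmp2.png",np.hstack([cv2.resize(cv2.imread(f"pics/{n}.png")[180:370,225:335],(260,450),interpolation=cv2.INTER_CUBIC) for n in("w2","b3","b4")]))
E
```

```text
(no output)
```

View pics/cmp2.png

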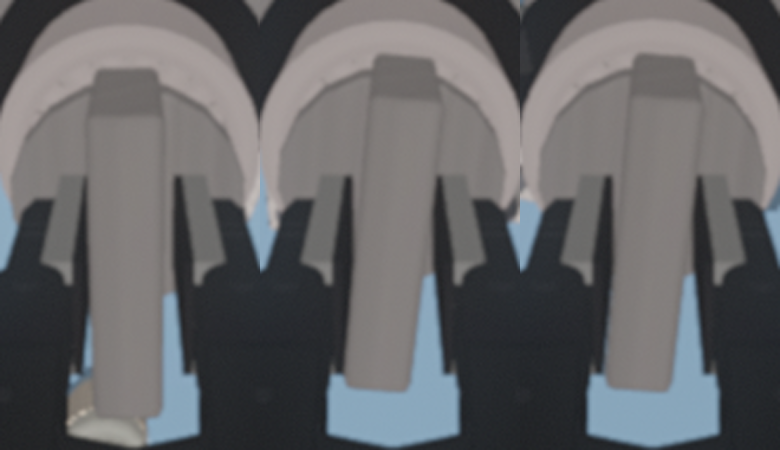

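```bash
python3 - <<'E'
from h import *
from scipy.optimize import brentq
c=eyes.get_calibration("wrist")
# near/far pixel positions (scaled crop -> px)
for n,(a,b) in {"w2":((125,116),(127,417)),"b1":((139,113),(119,418)),"b2":((134,108),(126,409)),"b3":((145,97),(117,390)),"b4":((147,97),(119,390))}.items():
    A,B=[(225+x/2.364,180+y/2.368) for x,y in(a,b)]
    L=lambda z:np.linalg.norm(plane("wrist",*A,z,c)-plane("wrist",*B,z,c))-64
    z=brentq(L,100,170);print(n,"bar top z",z,"mid",((plane("wrist",*A,z,c)+plane("wrist",*B,z,c))/2).round(1))
E
```

```text
w2 bar top z 140.9668677346288 mid [540.7 144.3 141. ]
b1 bar top z 142.6493890326673 mid [539.6 144.9 142.6]
b2 bar top z 140.16516368565163 mid [539.6 145.2 140.2]
b3 bar top z 135.6446152141582 mid [539.  145.3 135.6]
b4 bar top z 135.6367554231744 mid [539.1 145.7 135.6]
```

The bar top fell from about 142.6 to 135.6 mm and has stayed there, so the plug dropped near b2 (about 50° back). Now forward: lower 6 mm and turn 144°.

Emit:
send_rows(
  steps=[0,0,0,0,0,0.005,-0.6,0,0,8.5,0,0,0,-0.6,0,0,8.5,0,0,0,-0.6,0,0,8.5,0,0,0,-0.6,0,0,8.5,0,0,0,-0.6,0,0,8.5,0,0,0,-0.6,0,0,8.5,0,0,0,-0.6,0,0,8.5,0,0,0,-0.6,0,0,8.5,0,0,0,-0.6,0,0,8.5,0,0,0,-0.6],
)

```text
clock: 11.45
tcp_pos: [537.5, 144.4, 111.4]
tool_rot: [[-0.083, 0.997, -0.002], [0.997, 0.083, -0.002], [-0.001, -0.002, -1.0]]
force: [-1.9, -3.7, -2.3]
width: 17.2
finger_force: 2.8
```

Emit:
send_rows(
  steps=[0,0,8.5,0,0,0,-0.6,0,0,8.5,0,0,0,-0.6,0,0,8.5,0,0,0,-0.6,0,0,8.5,0,0,0,-0.6,0,0,8.5,0,0,0,-0.6,0,0,8.5,0,0,0,-0.6,0,0,8.5,0,0,0,-0.6,0,0,8.5,0,0,0,-0.6,0,0,0,0,0,0,-0.6],
)

```text
clock: 12.35
tcp_pos: [538.1, 145.1, 112.0]
tool_rot: [[0.89, 0.455, -0.001], [0.455, -0.89, -0.0], [-0.001, -0.0, -1.0]]
force: [0.9, -0.7, 0.0]
width: 17.2
finger_force: 0.0
```

```bash
python3 wv.py f1 b4
```

```text
tcp [538.1 145.1 112. ] yang -62.914792921571646 q6 2.932279878171812 17.21961354332676 [ 0.87060123 -0.6764427   0.00469445] [-0.00874891 -0.03184114  0.03153796]
shift -2 5 0.8007627129554749
```

Emit:
send_rows(
  steps=[0,0,0,0,0,0,1,0,0,0,0,0,0,1,0,0,0,0,0,0,1,0,0,0,0,0,0,1,0,0,0,0,0,0,1,0,0,0,0,0,0,1,0,0,0,0,0,0,1],
)

```text
clock: 13.1
tcp_pos: [538.2, 145.1, 112.8]
tool_rot: [[0.887, 0.461, 0.0], [0.461, -0.887, 0.0], [0.0, 0.0, -1.0]]
force: [0.1, -0.7, 0.1]
width: 85.6
finger_force: 0.0
```

Emit:
send_rows(
  steps=[0,0,-8.5,0,0,0,1,0,0,-8.5,0,0,0,1,0,0,-8.5,0,0,0,1,0,0,-8.5,0,0,0,1,0,0,-8.5,0,0,0,1,0,0,-8.5,0,0,0,1,0,0,-8.5,0,0,0,1,0,0,-8.5,0,0,0,1,0,0,-8.5,0,0,0,1,0,0,-8.5,0,0,0,1,0,0,-8.5,0,0,0,1],
)

```text
clock: 14.2
tcp_pos: [538.2, 145.1, 112.8]
tool_rot: [[-0.519, 0.854, 0.0], [0.854, 0.519, 0.0], [-0.0, 0.0, -1.0]]
force: [-0.2, -0.5, 0.4]
width: 84.7
finger_force: 0.0
```

Emit:
send_rows(
  steps=[0,0,-8.5,0,0,0,1,0,0,-8.5,0,0,0,1,0,0,-8.5,0,0,0,1,0,0,-8.5,0,0,0,1,0,0,-8.5,0,0,0,1,0,0,-8.5,0,0,0,1,0,0,-8.5,0,0,0,1,0,0,-8.5,0,0,0,1,0,0,-8.5,0,0,0,1,0,0,-8.5,0,0,0,1,0,0,-1.5,0,0,0,1],
)

```text
clock: 15.3
tcp_pos: [538.2, 145.1, 112.8]
tool_rot: [[-0.886, -0.464, 0.0], [-0.464, 0.886, 0.0], [-0.0, -0.0, -1.0]]
force: [-0.3, 0.2, -0.3]
width: 85.3
finger_force: 0.0
```

Emit:
send_rows(
  steps=[0,0,0,0,0,0.003,0.4,0,0,0,0,0,0,0,0,0,0,0,0,0,-0.3,0,0,0,0,0,0,-0.6,0,0,0,0,0,0,-0.6,0,0,0,0,0,0,-0.6],
)

```text
clock: 15.9
tcp_pos: [538.2, 145.1, 109.8]
tool_rot: [[-0.888, -0.461, 0.0], [-0.461, 0.888, 0.0], [-0.0, -0.0, -1.0]]
force: [0.2, -0.2, -0.8]
width: 17.2
finger_force: 0.0
```

```bash
python3 wv.py f2 && python3 - <<'E'
import cv2,numpy as np
cv2.imwrite("pics/cmp3.png",np.hstack([cv2.resize(cv2.imread(f"pics/{n}.png")[180:370,225:335],(260,450),interpolation=cv2.INTER_CUBIC) for n in("b4","f1","f2")]))
E
```

```text
tcp [538.2 145.1 109.8] yang 117.42055344920774 q6 -0.21529075598588865 17.15025119493881 [ 0.150087   -0.2322549  -0.84594881] [0.06956783 0.01170717 0.02785842]
```

View pics/cmp3.png

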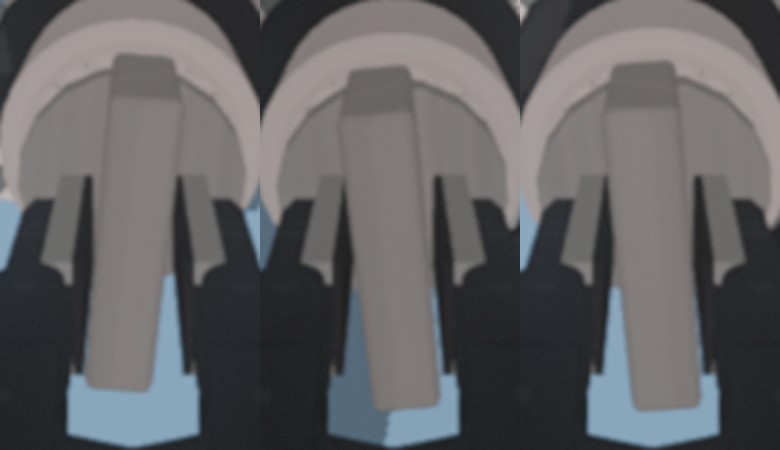

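Emit:
send_rows(
  steps=[0,0,8.5,0,0,0,-0.6,0,0,8.5,0,0,0,-0.6,0,0,8.5,0,0,0,-0.6,0,0,8.5,0,0,0,-0.6,0,0,8.5,0,0,0,-0.6,0,0,8.5,0,0,0,-0.6,0,0,8.5,0,0,0,-0.6,0,0,8.5,0,0,0,-0.6,0,0,8.5,0,0,0,-0.6,0,0,8.5,0,0,0,-0.6,0,0,8.5,0,0,0,-0.6],
)

```text
clock: 17.05
tcp_pos: [537.7, 144.4, 109.2]
tool_rot: [[-0.4, 0.917, -0.001], [0.917, 0.4, -0.002], [-0.001, -0.002, -1.0]]
force: [-1.2, -3.8, -3.3]
width: 17.0
finger_force: 3.0
```

Emit:
send_rows(
  steps=[0,0,8.5,0,0,0,-0.6,0,0,8.5,0,0,0,-0.6,0,0,8.5,0,0,0,-0.6,0,0,8.5,0,0,0,-0.6,0,0,8.5,0,0,0,-0.6,0,0,8.5,0,0,0,-0.6,0,0,8.5,0,0,0,-0.6,0,0,8.5,0,0,0,-0.6,0,0,8.5,0,0,0,-0.6,0,0,8.5,0,0,0,-0.6,0,0,0,0,0,0,-0.6],
)

```text
clock: 18.15
tcp_pos: [538.0, 145.0, 109.5]
tool_rot: [[0.876, 0.482, -0.001], [0.482, -0.876, -0.0], [-0.001, -0.0, -1.0]]
force: [-0.4, 0.4, -0.5]
width: 16.8
finger_force: 0.0
```

Emit:
send_rows(
  steps=[0,0,0,0,0,0,1,0,0,0,0,0,0,1,0,0,0,0,0,0,1,0,0,0,0,0,0,1,0,0,0,0,0,0,1,0,0,0,0,0,0,1,0,0,0,0,0,0,1],
)

```text
clock: 18.85
tcp_pos: [538.2, 145.1, 109.8]
tool_rot: [[0.875, 0.484, 0.0], [0.484, -0.875, 0.0], [0.0, 0.0, -1.0]]
force: [-0.8, -0.0, -0.1]
width: 85.4
finger_force: 0.0
```

```bash
python3 wv.py f3
```

```text
tcp [538.2 145.1 109.8] yang -61.042722342344504 q6 2.899515767848814 85.43695417473057 [-0.82154346 -0.02097384 -0.11696546] [0.02171872 0.02340317 0.02842451]
```

Emit:
send_rows(
  steps=[0,0,-8.5,0,0,0,1,0,0,-8.5,0,0,0,1,0,0,-8.5,0,0,0,1,0,0,-8.5,0,0,0,1,0,0,-8.5,0,0,0,1,0,0,-8.5,0,0,0,1,0,0,-8.5,0,0,0,1,0,0,-8.5,0,0,0,1,0,0,-8.5,0,0,0,1,0,0,-8.5,0,0,0,1,0,0,-8.5,0,0,0,1],
)

```text
clock: 20.0
tcp_pos: [538.2, 145.1, 109.8]
tool_rot: [[-0.542, 0.841, 0.0], [0.841, 0.542, -0.0], [-0.0, 0.0, -1.0]]
force: [0.8, 0.5, -0.1]
width: 85.6
finger_force: 0.0
```

Emit:
send_rows(
  steps=[0,0,-8.5,0,0,0,1,0,0,-8.5,0,0,0,1,0,0,-8.5,0,0,0,1,0,0,-8.5,0,0,0,1,0,0,-8.5,0,0,0,1,0,0,-8.5,0,0,0,1,0,0,-8.5,0,0,0,1,0,0,-8.5,0,0,0,1,0,0,-8.5,0,0,0,1,0,0,-8.5,0,0,0,1,0,0,-1.5,0,0,0,1],
)

```text
clock: 21.1
tcp_pos: [538.2, 145.1, 109.8]
tool_rot: [[-0.874, -0.487, -0.0], [-0.487, 0.874, -0.0], [0.0, -0.0, -1.0]]
force: [0.1, 0.3, 0.0]
width: 85.3
finger_force: 0.0
```

Emit:
send_rows(
  steps=[0,0,0,0,0,0.004,0.4,0,0,0,0,0,0,0,0,0,0,0,0,0,-0.3,0,0,0,0,0,0,-0.6,0,0,0,0,0,0,-0.6,0,0,0,0,0,0,-0.6],
)

```text
clock: 21.7
tcp_pos: [538.2, 145.1, 105.9]
tool_rot: [[-0.875, -0.484, 0.0], [-0.484, 0.875, 0.0], [-0.0, 0.0, -1.0]]
force: [0.6, 0.1, 0.1]
width: 16.9
finger_force: 0.0
```

```bash
python3 wv.py f4 && python3 - <<'E'
import cv2,numpy as np
cv2.imwrite("pics/cmp4.png",np.hstack([cv2.resize(cv2.imread(f"pics/{n}.png")[180:370,225:335],(260,450),interpolation=cv2.INTER_CUBIC) for n in("f2","f3","f4")]))
E
```

```text
tcp [538.2 145.1 105.9] yang 118.91772221805392 q6 -0.2414129446279093 16.87096568478643 [0.60014635 0.10330782 0.06186967] [ 0.00653896 -0.04369669  0.03350068]
```

View pics/cmp4.png

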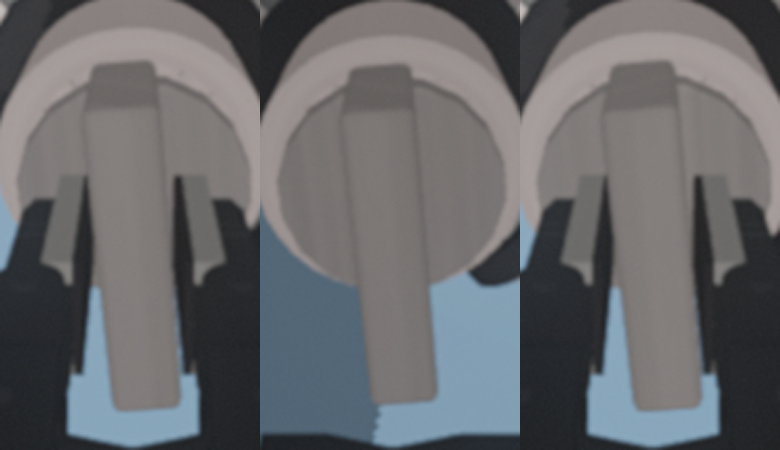

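```bash
python3 - <<'E'
from h import *
from scipy.optimize import brentq
c=eyes.get_calibration("wrist");y0=118.92;z0=105.9
D={"w2":((125,116),(127,417),118.5,-3.04),"b1":((139,113),(119,418),118,22.65),"b2":((134,108),(126,409),117.9,47.93),"b3":((145,97),(117,390),117.8,64.84),"b4":((147,97),(119,390),117.9,81.75),"f1":((116,112),(146,407),112,-62.9),"f2":((122,107),(147,408),109.8,117.4),"f3":((118,109),(144,402),109.8,-61.0),"f4":((123,107),(147,408),105.9,118.9)}
for n,(a,b,z,y) in D.items():
    A,B=[(225+p/2.364,180+q/2.368) for p,q in(a,b)]
    P=lambda h:(plane("wrist",*A,h,c),plane("wrist",*B,h,c))
    h=brentq(lambda h:np.linalg.norm(P(h)[0]-P(h)[1])-64,80,170)
    p,q=P(h);ang=np.degrees(np.arctan2(*(p-q)[1::-1]))
    print(n,"top z",round(h-z0+z,1),"bar ang",round((ang-y0+y)%180,1))
E
```

```text
w2 top z 141.5 bar ang 87.2
b1 top z 142.7 bar ang 109.3
b2 top z 140.1 bar ang 136.6
b3 top z 135.5 bar ang 150.0
b4 top z 135.6 bar ang 166.9
f1 top z 132.3 bar ang 32.2
f2 top z 132.2 bar ang 31.7
f3 top z 128.7 bar ang 33.5
f4 top z 128.3 bar ang 33.0
```

The plug is sinking along the thread. The bar top is at 128.3 mm, about 282° past the drop, so about 78° remains.

Emit:
send_rows(
  steps=[0,0,8.5,0,0,0,-0.6,0,0,8.5,0,0,0,-0.6,0,0,8.5,0,0,0,-0.6,0,0,8.5,0,0,0,-0.6,0,0,8.5,0,0,0,-0.6,0,0,8.5,0,0,0,-0.6,0,0,8.5,0,0,0,-0.6,0,0,8.5,0,0,0,-0.6,0,0,8.5,0,0,0.003,-0.6,0,0,0,0,0,0,-0.6,0,0,0,0,0,0,-0.6],
)

```text
clock: 22.85
tcp_pos: [538.3, 145.1, 102.9]
tool_rot: [[-0.676, 0.737, 0.0], [0.737, 0.676, 0.0], [-0.0, 0.0, -1.0]]
force: [0.0, 0.7, 0.0]
width: 17.1
finger_force: 0.0
```

```bash
python3 wv.py f5 f4
```

```text
tcp [538.3 145.1 102.9] yang 42.5026069370428 q6 1.0922546112368594 17.070974257942257 [0.02592332 0.69638962 0.03173018] [ 0.05315718 -0.00857749 -0.01976888]
shift -1 1 0.9705764055252075
```

Emit:
send_rows(
  steps=[0,0,0,0,0,0,-0.7,0,0,0,0,0,0,-0.8,0,0,0,0,0,0,-1,0,0,0,0,0,0,-1,0,0,0,0,0,0,-1,0,0,0,0,0,0,-1,0,0,0,0,0,0,-1,0,0,0,0,0,0,-1],
)

```text
clock: 23.7
tcp_pos: [537.6, 144.7, 102.8]
tool_rot: [[-0.675, 0.737, -0.001], [0.737, 0.675, -0.001], [0.0, -0.001, -1.0]]
force: [-4.6, -3.2, 3.5]
width: 12.8
finger_force: 59.2
```

```bash
python3 wv.py f6 f5; python3 - <<'E'
from h import *
im=eyes.read_camera("side")
c=(im[175:210,335:370].max(2)<50).astype(np.uint8);m=cv2.moments(c);print("knob",m["m10"]/m["m00"]+335,m["m01"]/m["m00"]+175,m["m00"])
cv2.imwrite("pics/fin.png",np.hstack([cv2.resize(cv2.imread("pics/f6.png")[180:370,225:335],(260,450),interpolation=cv2.INTER_CUBIC),cv2.resize(im,(540,450))]))
E
```

```text
tcp [537.6 144.7 102.8] yang 42.48404919334275 q6 1.0924461877819254 12.83106137363836 [-4.55859398 -3.22137011  3.50911907] [-0.62627453  0.84044658 -0.06539683]
shift 3 0 0.9755282998085022
knob 352.21 191.04 100.0
```

View pics/fin.png

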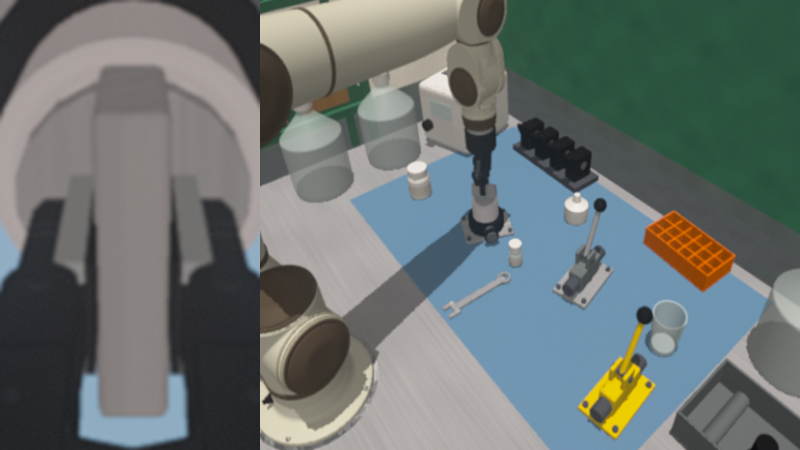

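The bar is gripped squarely with 59 N, at 132.5° against about 135° at the drop, so one full turn. The lever is home (knob at (352.2,191.0), as at the start) and the bystanders are where they were.

```bash
python3 -c "
from station import finish_job
print(finish_job())"
```

```text
the job is handed in; nothing more can be done
None
```

I've handed the job in: the lever was pulled to its stop and is back home, the plug dropped about 50° back and is now one turn into the thread, and its bar is gripped with 59 N; handing in returned no verdict.

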